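# Index the lathe's tool turret and unscrew the drill chuck

## Task

Turn the tool turret on the lathe's tailstock until the red drill chuck clicks into the upper front station, leaning towards you, and unscrew the chuck there (ordinary right-hand thread). Stand it upright, jaws up, on the floor of the wooden tray, set down gently; leave the turret clicked in there, and don't disturb the camel, the gouge or the tin.

Things in the scene. Friction and masses are not known exactly. Their poses are not given: they have to be found in the camera images.
- lathe: Small green bench wood lathe, fixed. Origin: on the bench straight under the turret's centre; z up, its y runs along the bed to the headstock, its -x side faces the robot. The bed is 720 x 106 mm, ways 70 mm up; the headstock (130 mm deep, up to 240 mm high) begins at y = 216 mm; the tailstock lies at y below -100 mm. The turret's centre is 155 mm above the origin.
- front_mark (a point): The upper front index position, a fixed point 62 mm from the turret's centre: where the nose must come. A tool there points along (-0.416, 0.095, 0.905) in the lathe's frame: leaning 25 deg from vertical, towards the robot.
- nose (a point): Centre of the seat (root) of the threaded nose on which the chuck is screwed, 62 mm from the turret's centre; it turns with the turret. The nose stands 20 mm out of the seat (17 mm across the bare core, 25 mm over the thread); the boss under it is 38 mm wide.
- turret: Five-station tool turret on the tailstock, turned by pushing its tools (6 to 20 N at a tool's end). Origin: its centre; z: its axis, which leans 45 deg from vertical towards the headstock. It turns freely both ways, stays where left and clicks in at each station, every 72 deg, from within 7 deg or so. The chuck's station lies at -126 deg about z from its x axis, 4 fixed tools at +72 deg each.
- chuck: Red and black drill chuck, 46 mm across, 62 mm long plus 7 mm jaw tips, straight-sided to 50 mm from its foot, 0.42 kg. Origin: centre of its open foot, on the seat when screwed home; z towards the jaws, straight out from the turret's centre, 45 deg off the turret's axis. Right-hand thread with 12 mm rise per turn; it lifts off between about 130 and 150 deg from home (past that it binds).
- tray: Fixed wooden tray, 120 x 160 mm (x, y) and 28 mm high, walls and floor 7 mm thick, open on top. Origin: centre of its underside. It stands left or right of the robot's middle; it is where the chuck goes.
- camel: Carved wooden camel on a 75 x 50 mm base, about 122 mm high, loose; a bystander. Origin: centre of the base's underside.
- gouge: Carving gouge with a wooden handle, about 205 mm long and 20 mm high, lying loose on the bench; a bystander. Origin: near its middle, on the bench; x towards the blade.
- wax_tin: Yellow wax tin, 64 mm across, 55 mm high, standing loose on the bench; a bystander. Origin: centre of its underside.
- drum_tip (a point): End of the red-brown sanding drum on the turret, 126 mm from the centre, 144 deg clockwise of the chuck looking at the turret's face. The fixed tools, going on by 72 deg about the turret's z from the chuck: live centre (30 mm across, ends 128 mm from the centre), cup centre (26 mm, cup 37 mm; 126 mm), this drum (31 mm), countersink (21 mm; 128 mm, straight to 116 mm).
Mind the look-alikes: they are no part of the job. Of the things like the chuck, leave any that is blue or turquoise; of the rest the smaller one is meant.

How it is judged:
By the outcome, as a careful person would: the job done as asked, in the order asked, and still so for the second after the job is handed in, with the robot touching nothing.
It also fails if it takes over 72 s, if anything falls off the work surface, if the arm or the gripper's body presses on something with over 40 N, if the wrist force passes 120 N, or if a joint passes its speed limit or range.

## Robot

A 7-joint arm with a two-finger parallel gripper is mounted at the origin on the work surface. World frame = base frame: x ahead of the robot, y to its left, z up, the work surface at z = 0. Lengths are in m, angles in rad, forces in N, time in s.
With the tool pointing down it reaches from about 0.4 to 0.875 m from the base axis. Payload 19.3 kg.
Tool frame: the origin (TCP) lies between the finger pads; the fingertips stand 17 mm ahead of it and the grasp point (between the pads) lies 2 mm behind it (bot.tips_ahead is the z of the fingertips in the tool frame, in m); z points along the fingers, y is the direction in which the jaws open and shut (so a half turn about z gives the same grasp; the last joint's range is limited). The gripper opens to 85 mm and grips with 20 to 120 N. Pads are 22 mm wide; open, the fingers measure 114 mm over their backs; the gripper's body (76 mm by 85 mm) begins 54 mm behind the grasp point. The pads swing forward as they close: fully open they stand 13 mm farther back than shut.
Start: joints at [1.133, 0.521, -0.036, 1.599, 0.021, 1.021, -0.113], TCP at [0.225, -0.583, 0.248] pointing down, gripper open.
Joint ranges: [-2.91, 2.91], [-0.3, 2.13], [-1.5, 1.42], [0.17, 2.43], [-1.26, 4.41], [0.16, 1.93], [-2.52, 2.52]. Speed limits (rad/s): [1.89, 1.89, 2.39, 2.39, 3.01, 3.01, 3.01].

## Interface

Orientations are given as [roll, pitch, yaw] about the fixed x, y, z axes, in that order (R = Rz(yaw) Ry(pitch) Rx(roll)).
In Python, from workcell import telemetry, cams, job, bot gives the robot as it stands.
- The arm moves only by the tool arm_command, never from a script. Its argument "deltas" is a list of rows, each a list of 7 numbers: the opening, from -1 (shut) to 1 (fully open), so that 0 is half open, then the shift along the tool's x, y, z normalised to -1 to 1, where 1 is 150 mm, then the turn, a rotation vector about the tool's x, y, z normalised to -1 to 1, where 1 is 45 degrees. In form: [[hand, tx, ty, tz, rx, ry, rz], ...]. A call has 1 to 8 rows; each row is the pose to reach, as a shift and turn from the pose commanded when the call began, along the tool's axes at that moment; what a row does not reach only later rows make up. A row lasts 1/8 s, in which the tool goes at most 62.5 mm and 10.7 degrees, less where a joint would pass 70% of its speed; a pose out of reach is approached as far as the arm can. A call with a number of a shift or a turn outside -1 to 1 is refused whole. A call with a gripper value outside its range is refused whole. The fingers move at their own pace and stop on an object; "newtons" is the grip in N (left out, the last holds). Time passes only in rows, so rows that repeat a pose let the fingers close. It gives the time, the measured TCP pose, the force and the opening at its end, in the units of the state.
- telemetry.observe(): the state, without advancing time (a new reading comes with each control period).
- cams.grab_frame(name): name is "side" or "top"; returns the picture (480x640x3 uint8, blue, green, red); there is no depth.
- cams.get_calibration(name): a dict with "fx", "fy", "cx", "cy" (pixels), "R" (3x3) and "t" (3): a world point X has camera coordinates R X + t. Camera axes: x right, y down, z forward; pixel columns grow to the right and rows downward; lengths in m; the calibration is good to about 2 mm. A picture is of the moment at which its call begins. get_calibration takes no time and is no camera call.
- job.job_done(): hands the job in, once; it reports no verdict.
The state is a dict: "clock": time; "qpos": joint angles; "qd": joint speeds; "joint_efforts": joint torques, N m; "position": TCP position; "tool_rot": TCP orientation; "force": force on the tool from outside, world axes, zero at the start; "moment": the same for the moment, N m; "grip_width": finger opening in m.
Only numpy, scipy, OpenCV 4.12 (cv2) and the standard library are available. Lean on these libraries where they do the work, as an engineer would, in place of code of your own. Each camera call takes 0.05 s, during which the arm holds its last target.

## Working session

There is one attempt and no reset: what is moved stays moved. The work goes in short steps, Python scripts to look and compute and a tool call to move; the robot and the scene stay as the last step left them, time stands still between calls to the robot, and variables do not carry over. Pictures are saved under pics/ and viewed, and the job is handed in when it is done.

Besides the shell and the picture viewer there is one more tool, called after "Emit:" in YAML: its name, and indented under it one key for each argument. arm_command: Moves the arm, as the interface text tells. Its arguments: {"type":"object","properties":{"deltas":{"type":"array","items":{"type":"array","items":{"type":"number"}}},"newtons":{"type":"number"}},"required":["deltas"]}

```bash
ls; mkdir -p pics; python3 - <<'E'
from workcell import telemetry, cams, job, bot
import cv2
print(telemetry.observe())
print([x for x in dir(bot) if x[0]!='_'])
for n in("side","top"):
    im=cams.grab_frame(n); cv2.imwrite(f"pics/{n}0.png",im); print(cams.get_calibration(n))
E
```

```text
pics
{'clock': 0.0, 'qpos': array([ 1.13279837,  0.52201006, -0.0363344 ,  1.60000393,  0.02116871,
        1.02110405, -0.11278223]), 'qd': array([ 0.00017914, -0.00052919, -0.00057371, -0.00099459,  0.00105845,
       -0.00015337, -0.00027067]), 'joint_efforts': array([-3.18114346e-06, -9.27130437e+01,  1.98009767e+00, -3.69933414e+01,
        1.78544316e-02,  8.52772209e-03, -7.02190459e-05]), 'position': array([ 0.22458839, -0.58290957,  0.24772956]), 'tool_rot': array([-3.14045196e+00,  5.17850121e-05,  3.67795415e-01]), 'force': array([-0.29858467,  0.4365184 , -0.32310111]), 'moment': array([ 0.00648908,  0.03097025, -0.00386876]), 'grip_width': 0.0857147644297261}
['IKError', 'tips_ahead']
{'fx': 510.18970752097323, 'fy': 510.18970752097323, 'cx': 325.52664246885297, 'cy': 239.0460956997534, 'R': array([[-0.84870087, -0.52885979, -0.0037621 ],
       [-0.37040753,  0.59946801, -0.7095325 ],
       [ 0.37749846, -0.60078734, -0.70466267]]), 't': array([0.55469215, 0.30264207, 1.22318218])}
{'fx': 440.9005322873665, 'fy': 440.9005322873665, 'cx': 315.00805324486765, 'cy': 249.29649202723851, 'R': array([[-0.00634158, -0.99993179, -0.00980772],
       [-0.99462947,  0.00732058, -0.10324059],
       [ 0.10330534,  0.00910034, -0.99460806]]), 't': array([0.08021701, 0.5997959 , 1.16784692])}
```

View pics/side0.png

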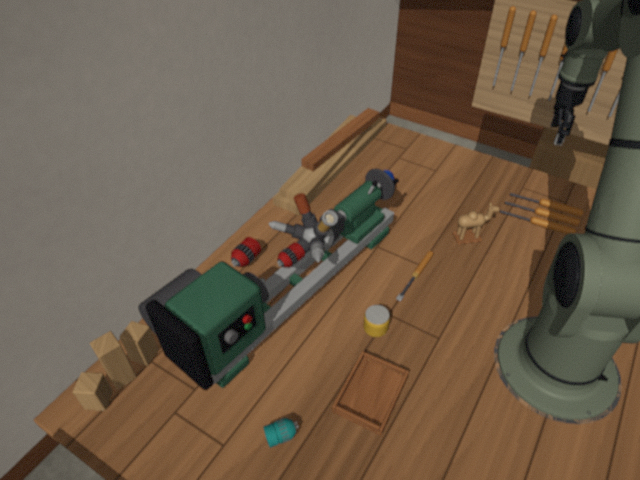

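View pics/top0.png

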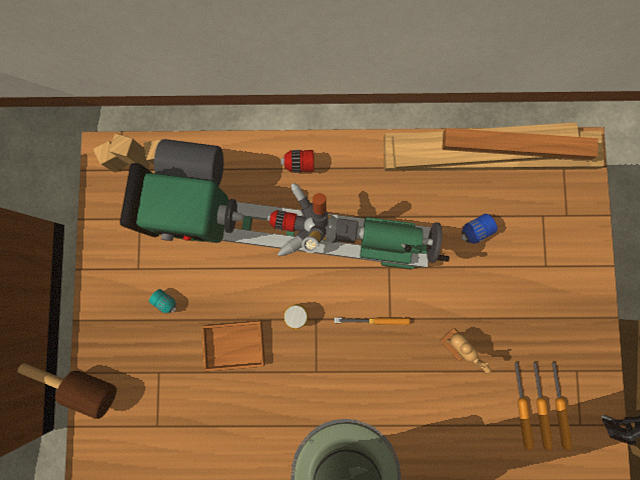

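```bash
python3 - <<'E'
import cv2
a=cv2.imread("pics/side0.png");b=cv2.imread("pics/top0.png")
cv2.imwrite("pics/c1.png",cv2.resize(a[170:310,220:420],None,fx=4,fy=4,interpolation=cv2.INTER_CUBIC))
cv2.imwrite("pics/c2.png",cv2.resize(b[140:280,220:420],None,fx=4,fy=4,interpolation=cv2.INTER_CUBIC))
E
```

```text
(no output)
```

View pics/c1.png

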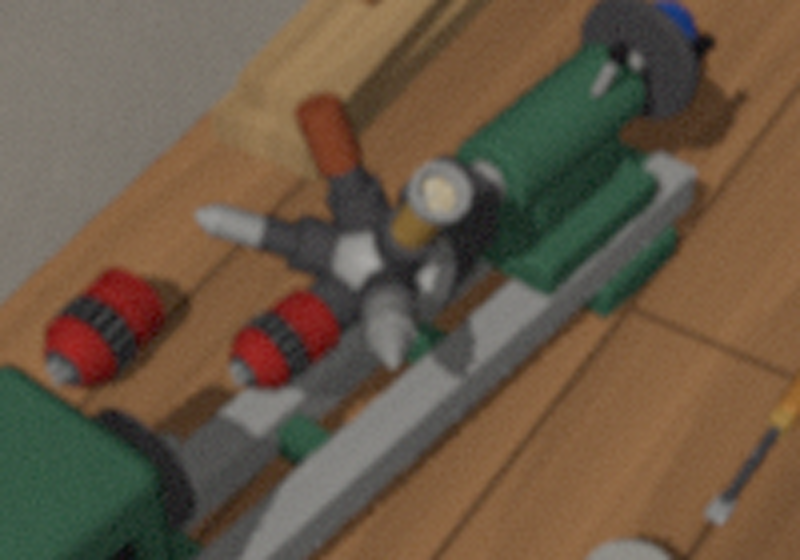

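View pics/c2.png

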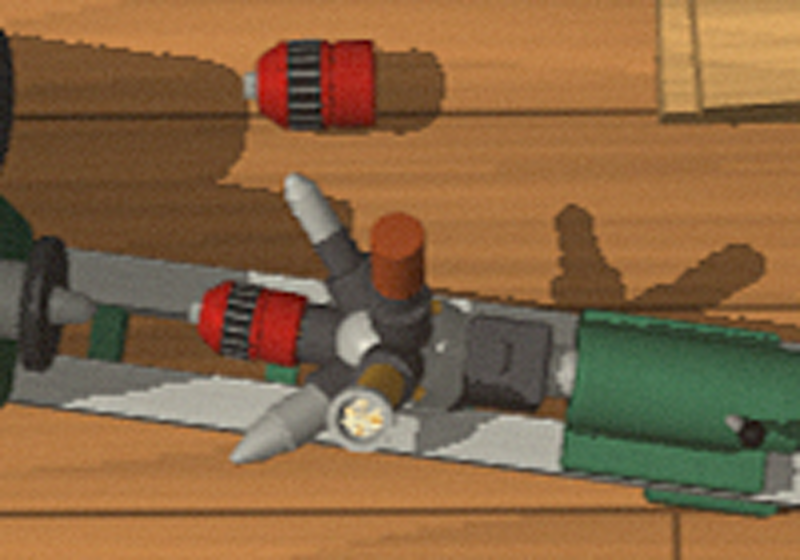

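```bash
cat > h.py <<'E'
import numpy as np, cv2
from workcell import telemetry, cams, job, bot
from scipy.spatial.transform import Rotation as Ro
C={n:cams.get_calibration(n) for n in("side","top")}
def ray(n,uv):
    c=C[n]; d=c["R"].T@np.array([(uv[0]-c["cx"])/c["fx"],(uv[1]-c["cy"])/c["fy"],1.]); return -c["R"].T@c["t"], d/np.linalg.norm(d)
def onz(n,uv,z):
    o,d=ray(n,uv); return o+d*(z-o[2])/d[2]
def tri(s,t):
    A=np.zeros((3,3));b=np.zeros(3);L=[]
    for o,d in(ray("side",s),ray("top",t)):
        P=np.eye(3)-np.outer(d,d);A+=P;b+=P@o;L.append((o,P))
    x=np.linalg.solve(A,b); return x,sum(np.linalg.norm(P@(x-o)) for o,P in L)
def proj(n,X):
    c=C[n];p=c["R"]@np.asarray(X)+c["t"];return np.array([c["fx"]*p[0]/p[2]+c["cx"],c["fy"]*p[1]/p[2]+c["cy"]])
def ldir(ph):
    a=np.array([0,1,1])*.5; s=.5**.5; ph=np.radians(ph)
    return a+s*(np.cos(ph)*np.array([0,-s,s])+np.sin(ph)*np.array([-1,0,0]))
def Rz(y): return Ro.from_euler("z",y).as_matrix()
E
python3 - <<'E'
from h import *
from scipy.optimize import least_squares
for n in C: print(n,-C[n]["R"].T@C[n]["t"])
obs={"live":((318,260.5),(278.2,255.2),-72,.128),"csk":((270,224.2),(293,184.5),72,.128),"drum":((299.5,196),(319.5,197),144,.126),"cup":((330,218),(310.5,243.7),-144,.126),"chuck":((279.5,264),(268,218.2),0,.131)}
for k,v in obs.items(): print(k,tri(v[0],v[1]))
def f(p,full=False):
    r=[]
    for k,(s,t,o,R) in obs.items():
        X=np.array([p[0],p[1],.155])+Rz(p[2])@ldir(p[3]+o)*R
        r+=list(proj("side",X)-s)+list(proj("top",X)-t)
    return np.array(r)
s=least_squares(f,[.6,0,0,180],loss="soft_l1",x_scale=[.01,.01,.05,5])
print(s.x); print(np.round(f(s.x).reshape(-1,4),1))
E
```

```text
side [0.12111922 0.8468025  1.07875201]
top [0.47643856 0.06519288 1.22425999]
live (array([0.57137712, 0.16177855, 0.19320452]), np.float64(0.0025594450254001794))
csk (array([0.73828522, 0.12606045, 0.20014329]), np.float64(0.00113092571135558))
drum (array([0.69033372, 0.06272694, 0.26896076]), np.float64(0.0026091686114571174))
cup (array([0.58847229, 0.08360819, 0.26052923]), np.float64(0.0011430750093329952))
chuck (array([0.66626334, 0.19065588, 0.15325137]), np.float64(0.001609766788075174))
[ 6.38389805e-01  6.21549923e-02 -1.84007348e-01  1.82040335e+02]
[[ 0.7 -0.8 -0.6 -0.3]
 [-0.1 -0.3 -0.3 -0.6]
 [-0.4 -0.2 -0.1  0.9]
 [-0.  -1.6 -0.7  0.6]
 [ 0.6 -0.4 -0.1 -0.2]]
```

```bash
python3 - <<'E'
from h import *
for z in(.07,):
    a=onz("top",(228,240),z);b=onz("top",(360,257),z);print(a,b,np.arctan2(-(b-a)[0],(b-a)[1]), np.arctan2((a-b)[0],(a-b)[1]))
# tray corners rim z .028
im=cv2.imread("pics/top0.png")
cv2.imwrite("pics/c3.png",cv2.resize(im[290:390,140:340],None,fx=4,fy=4,interpolation=cv2.INTER_CUBIC))
E
```

```text
[0.62272174 0.30557157 0.07      ] [ 0.575129  -0.0422123  0.07     ] 3.0055916520306685 0.1360010015591248
```

View pics/c3.png

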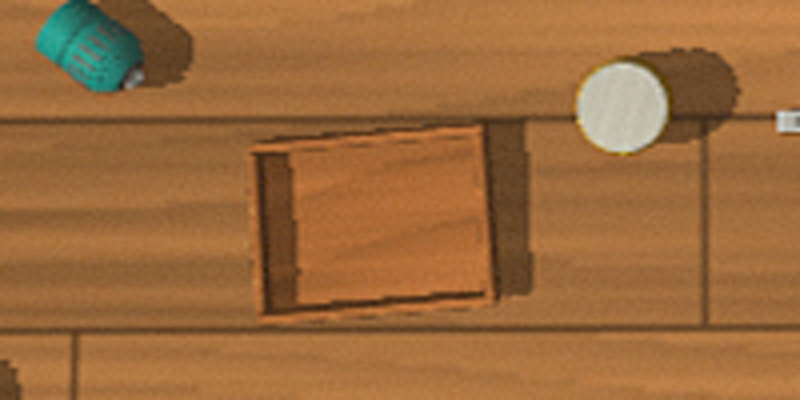

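```bash
python3 - <<'E'
from h import *
from scipy.optimize import least_squares
im=cv2.imread("pics/top0.png");b=im
cv2.imwrite("pics/c4.png",cv2.resize(b[190:280,220:460],None,fx=3.3,fy=3.3,interpolation=cv2.INTER_CUBIC))
obs={"live":((318,260.5),(278.2,255.2),-72,.128),"csk":((270,224.2),(293,184.5),72,.128),"drum":((299.5,196),(319.5,197),144,.126),"cup":((330,218),(310.5,243.7),-144,.126),"chuck":((279.5,264),(268,218.2),0,.131)}
def f(p,yw):
    r=[]
    for k,(s,t,o,R) in obs.items():
        X=np.array([p[0],p[1],.155])+Rz(yw)@ldir(p[2]+o)*R
        r+=list(proj("side",X)-s)+list(proj("top",X)-t)
    return np.array(r)
for yw in(-.13,-.15,-.17,-.184):
  s=least_squares(f,[.6,0,180],args=(yw,),loss="soft_l1",x_scale=[.01,.01,5])
  print(yw,s.x,s.cost); 
  if yw==-.13:print(np.round(f(s.x,yw).reshape(-1,4),1))
# tray
pts=[(248,148),(482,124),(496,300),(264,320)]
P=np.array([onz("top",(140+u/4,290+v/4),.028) for u,v in pts]);print(P.round(3),P.mean(0))
print(np.linalg.norm(np.roll(P,1,0)-P,axis=1))
cs=onz("top",(140+622/4,290+106/4),.055);print("tin",cs)
E
```

```text
-0.13 [6.41621607e-01 6.17788822e-02 1.84748397e+02] 4.304655642095225
[[ 1.2 -0.4  0.2 -0.1]
 [-0.7 -0.8 -1.2 -1. ]
 [-0.5 -0.3 -0.7  1. ]
 [ 0.5 -1.1 -0.3  1.1]
 [ 0.3 -0.5 -0.2 -0.4]]
-0.15 [6.40422716e-01 6.18544704e-02 1.83752648e+02] 3.4909791132489287
-0.17 [6.39228265e-01 6.20002809e-02 1.82743762e+02] 3.01909873426066
-0.184 [6.38390246e-01 6.21548992e-02 1.82040702e+02] 2.9193254631348147
[[0.393 0.381 0.028]
 [0.408 0.224 0.028]
 [0.292 0.214 0.028]
 [0.28  0.368 0.028]] [0.34347093 0.29661891 0.028     ]
[0.11369374 0.15791412 0.11614864 0.15480448]
tin [0.42084311 0.12824483 0.055     ]
```

View pics/c4.png

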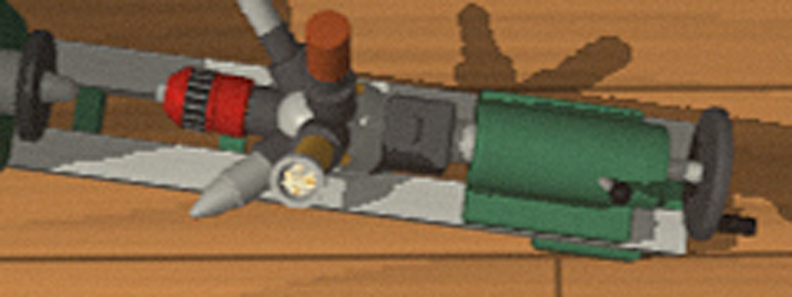

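```bash
python3 - <<'E'
from h import *
from scipy.optimize import least_squares
g=lambda u,v:onz("top",(220+u/3.3,190+v/3.3),.07)
a,b,c,d=g(10,163),g(685,250),g(55,42),g(690,122)
print(a,b,c,d)
for p,q in((a,b),(c,d)):print(np.arctan2(-(p-q)[0],(p-q)[1]))
y=np.array([np.cos(-.135),np.sin(-.135),0]) # lathe x axis
print((c-a)@y, "center line offset", (a+c)/2@y, np.array([.6416,.0618,0])@y)
E
```

```text
[0.62443603 0.31875888 0.07      ] [ 0.55087596 -0.21839103  0.07      ] [0.72268408 0.2838292  0.07      ] [ 0.65335238 -0.22572611  0.07      ]
-0.13609855342729052
-0.1352327061112204
0.10205532353988558 center line offset 0.6268802957777581 0.6274446128805838
```

```bash
cat >> h.py <<'E'
LC=np.array([.6412,.0618,0]);LY=-.136;RL=Rz(LY)
def L2W(p): return LC+RL@np.asarray(p,float)
def W2L(p): return RL.T@(np.asarray(p)-LC)
def down(yaw): return Ro.from_euler("xyz",[np.pi,0,yaw])
def dl(p0,rot0,p1,rot1):
    s=rot0.inv().apply(np.asarray(p1)-p0)/.15; r=(rot0.inv()*rot1).as_rotvec()/np.radians(45)
    return np.round(s,3),np.round(r,3)
def cur():
    o=telemetry.observe(); return o["position"],Ro.from_euler("xyz",o["tool_rot"]),o
E
python3 - <<'E'
from h import *
p,r,o=cur()
W=[(np.array([.30,-.48,.40]),down(.368)),(np.array([.42,-.38,.40]),down(.2)),(np.array([.48,-.25,.40]),down(0)),(np.array([.52,-.11,.40]),down(-.136)),(np.array([.54,.02,.40]),down(-.136)),(L2W([-.1,.01,.252]),down(-.136))]
for q,rr in W:
    print(dl(p,r,q,rr)); p,r=q,rr
E
```

```text
(array([ 0.716, -0.461, -1.014]), array([-0.001,  0.   , -0.   ]))
(array([ 0.986, -0.334, -0.   ]), array([ 0.   , -0.   ,  0.214]))
(array([ 0.564, -0.77 , -0.   ]), array([ 0.   , -0.   ,  0.255]))
(array([ 0.267, -0.933, -0.   ]), array([ 0.   , -0.   ,  0.173]))
(array([ 0.015, -0.877, -0.   ]), array([0., 0., 0.]))
(array([-0.036, -0.434,  0.987]), array([0., 0., 0.]))
```

Emit:
arm_command:
  deltas:
    - [-1,0.36,-0.23,-0.5,0,0,0]
    - [-1,0.7,-0.46,-1,0,0,0]
    - [-1,0.7,-0.46,-1,0,0,0]
    - [-1,0.7,-0.46,-1,0,0,0]

```text
clock: 0.6
position: [0.3002, -0.4797, 0.4015]
tool_rot: [3.137, -0.002, 0.371]
force: [-0.3, -1.2, -0.7]
grip_width: 0.0125
```

Emit:
arm_command:
  deltas:
    - [-1,0.5,-0.15,0,0,0,0.1]
    - [-1,0.98,-0.33,0,0,0,0.21]
    - [-1,0.98,-0.33,0,0,0,0.21]
    - [-1,0.98,-0.33,0,0,0,0.21]

```text
clock: 1.1
position: [0.4186, -0.3805, 0.3972]
tool_rot: [-3.14, 0.001, 0.206]
force: [-1.8, -0.7, 0.2]
grip_width: 0.0001
```

Emit:
arm_command:
  deltas:
    - [-1,0.3,-0.4,0,0,0,0.13]
    - [-1,0.56,-0.77,0,0,0,0.26]
    - [-1,0.56,-0.77,0,0,0,0.26]
    - [-1,0.56,-0.77,0,0,0,0.26]

```text
clock: 1.6
position: [0.476, -0.2523, 0.3979]
tool_rot: [-3.142, 0.001, -0.0]
force: [0.3, -0.5, 0.5]
grip_width: -0.0002
```

```bash
python3 - <<'E'
from h import *
p,r,o=cur()
print(o["clock"],p,o["tool_rot"],o["qpos"],o["force"])
W=[(np.array([.52,-.11,.40]),down(-.136)),(np.array([.54,.02,.40]),down(-.136)),(L2W([-.1,.01,.252]),down(-.136))]
for q,rr in W:
    print(dl(p,r,q,rr)); p,r=q,rr
E
```

```text
1.6 [ 0.47604194 -0.25226026  0.39787256] [-3.14157361e+00  7.29296498e-04 -1.84614935e-05] [ 0.49407467  0.25923428 -0.14919093  1.60913673  0.04006194  1.27689083
 -1.2326539 ] [ 0.32503171 -0.52792639  0.45449949]
(array([ 0.293, -0.948, -0.014]), array([0.   , 0.001, 0.173]))
(array([ 0.015, -0.877, -0.   ]), array([0., 0., 0.]))
(array([-0.036, -0.434,  0.987]), array([0., 0., 0.]))
```

Emit:
arm_command:
  deltas:
    - [-1,0.15,-0.45,0,0,0,0.09]
    - [-1,0.29,-0.95,0,0,0,0.17]
    - [-1,0.29,-0.95,0,0,0,0.17]
    - [-1,0.29,-0.95,0,0,0,0.17]

```text
clock: 2.1
position: [0.52, -0.1101, 0.3979]
tool_rot: [3.141, 0.001, -0.134]
force: [-0.7, -0.3, -0.6]
grip_width: -0.0002
```

Emit:
arm_command:
  deltas:
    - [-1,0,-0.44,0,0,0,0]
    - [-1,0,-0.88,0,0,0,0]
    - [-1,0,-0.88,0,0,0,0]
    - [-1,0,-0.88,0,0,0,0]

```text
clock: 2.6
position: [0.5379, 0.0191, 0.398]
tool_rot: [3.141, 0.0, -0.137]
force: [0.5, -2.0, -0.6]
grip_width: 0.0
```

```bash
python3 - <<'E'
from h import *
p,r,o=cur()
print(o["clock"],p,o["tool_rot"],o["qpos"],o["force"])
W=[(L2W([-.11,.01,.252]),down(-.136)),(L2W([.01,.01,.252]),down(-.136))]
for q,rr in W:
    print(dl(p,r,q,rr)); p,r=q,rr
E
```

```text
2.6 [0.53786219 0.01907709 0.39797984] [ 3.14072247e+00  4.03717748e-04 -1.36665685e-01] [ 0.07833189  0.26583756 -0.28687455  1.60487992  0.07832752  1.28277058
 -1.92878629] [ 0.48889924 -2.00999825 -0.56723903]
(array([-0.089, -0.443,  0.973]), array([ 0.001,  0.001, -0.001]))
(array([0.8, 0. , 0. ]), array([0., 0., 0.]))
```

Emit:
arm_command:
  deltas:
    - [-1,-0.09,-0.44,0.3,0,0,0]
    - [-1,-0.09,-0.44,0.6,0,0,0]
    - [-1,-0.09,-0.44,0.97,0,0,0]
    - [-1,-0.09,-0.44,0.97,0,0,0]

```text
clock: 3.1
position: [0.532, 0.0855, 0.2502]
tool_rot: [3.139, 0.006, -0.138]
force: [0.4, -0.3, 1.6]
grip_width: 0.0003
```

Emit:
arm_command:
  deltas:
    - [-1,0.1,0,0,0,0,0]
    - [-1,0.2,0,0,0,0,0]
    - [-1,0.3,0,0,0,0,0]
    - [-1,0.4,0,0,0,0,0]
    - [-1,0.4,0,0,0,0,0]

```text
clock: 3.72
position: [0.5943, 0.0797, 0.2538]
tool_rot: [-3.141, -0.002, -0.136]
force: [-0.1, 0.5, -0.1]
grip_width: -0.0001
```

```bash
cat > snap.py <<'E'
import sys
from h import *
k=sys.argv[1]
for n,(x0,x1,y0,y1) in {"side":(200,420,130,300),"top":(200,420,120,290)}.items():
    im=cams.grab_frame(n); cv2.imwrite(f"pics/{n}{k}_full.png",im)
    globals()[n]=im[y0:y1,x0:x1]
cv2.imwrite(f"pics/s{k}.png",cv2.resize(np.hstack([side,top]),None,fx=1.8,fy=1.8*1.0,interpolation=cv2.INTER_CUBIC))
p,r,o=cur(); print(o["clock"],"L",W2L(p).round(4),o["force"].round(1),o["grip_width"])
E
python3 snap.py 1
```

```text
3.825 L [-0.0499  0.0118  0.2536] [-0.3 -0.2  0.9] -0.0004993485318235157
```

View pics/s1.png

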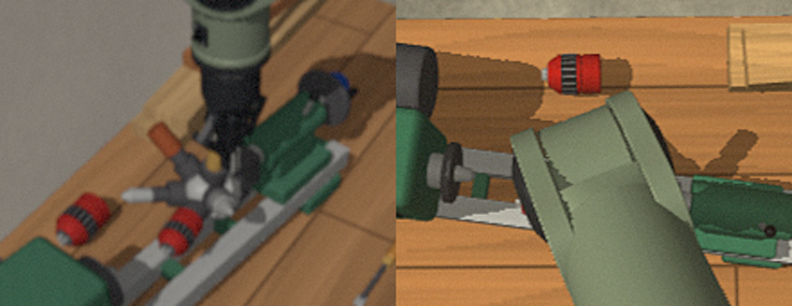

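Emit:
arm_command:
  deltas:
    - [-1,0.1,0,0,0,0,0]
    - [-1,0.2,0,0,0,0,0]
    - [-1,0.3,0,0,0,0,0]
    - [-1,0.4,0,0,0,0,0]
    - [-1,0.4,0,0,0,0,0]

```text
clock: 4.45
position: [0.6524, 0.0728, 0.2529]
tool_rot: [-3.141, 0.0, -0.134]
force: [0.1, 0.4, 0.7]
grip_width: 0.0002
```

```bash
python3 snap.py 2
```

```text
4.55 L [0.0095 0.0119 0.2532] [ 0.3 -0.5 -0.7] 0.00017857500212162296
```

View pics/s2.png

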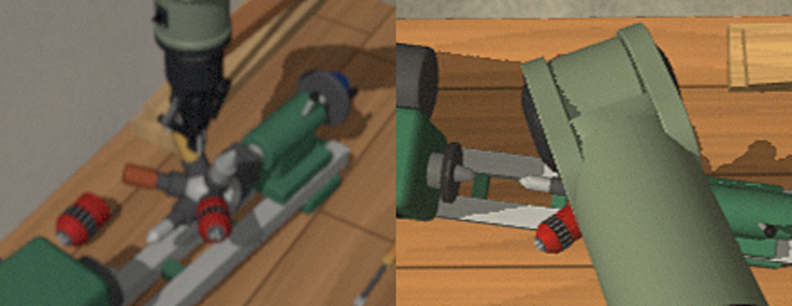

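Emit:
arm_command:
  deltas:
    - [-1,0,0,-0.28,0,0,0]
    - [-1,0,0,-0.55,0,0,0]
    - [-1,-0.4,0,-0.55,0,0,0]
    - [-1,-0.8,0,-0.55,0,0,0]
    - [-1,-0.8,0,-0.55,0,0,0]

```text
clock: 5.18
position: [0.5299, 0.0888, 0.3364]
tool_rot: [3.141, -0.001, -0.133]
force: [0.6, -0.1, 0.5]
grip_width: -0.0
```

```bash
python3 snap.py 3
```

```text
5.275 L [-0.1104  0.0116  0.3363] [0.3 1.2 0.2] -0.0003073473185256949
```

View pics/s3.png

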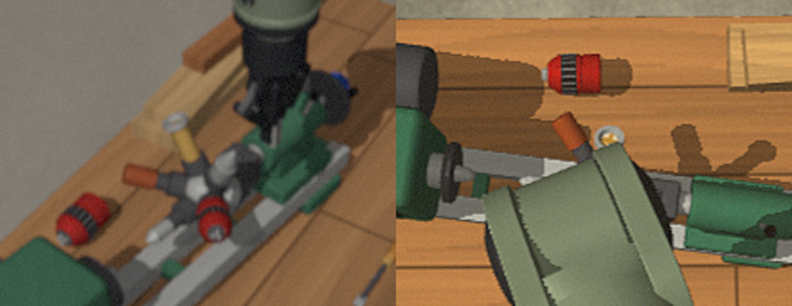

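```bash
cat >> h.py <<'E'
from scipy.optimize import least_squares
OFF={"live":(-72,.128),"csk":(72,.128),"drum":(144,.126),"cup":(-144,.126),"chuck":(0,.131)}
def phase(obs,guess):
    def f(p): return np.concatenate([proj(c,LC+[0,0,.155]+RL@ldir(p[0]+OFF[n][0])*OFF[n][1])-np.array(uv) for n,c,uv in obs])
    s=least_squares(f,[guess]); return s.x[0],f(s.x).round(1)
E
python3 - <<'E'
from h import *
print(phase([("drum","side",(270.5,226.7)),("cup","side",(297.8,198.3)),("drum","top",(294.4,188.3)),("cup","top",(318.9,196.7))],108))
E
```

```text
(np.float64(109.71189535211595), array([-0.8, -1.4, -0.2, -2.3, -3.2, -3.4, -0.6, -0.2]))
```

Emit:
arm_command:
  deltas:
    - [-1,0,0,0.28,0,0,0]
    - [-1,0,0,0.56,0,0,0]
    - [-1,0,0,0.56,0,0,0]

```text
clock: 5.65
position: [0.5329, 0.088, 0.2492]
tool_rot: [3.14, 0.004, -0.135]
force: [-0.1, -1.3, -0.5]
grip_width: 0.0002
```

Emit:
arm_command:
  deltas:
    - [-1,0.1,0,0,0,0,0]
    - [-1,0.2,0,0,0,0,0]
    - [-1,0.3,0,0,0,0,0]
    - [-1,0.4,0,0,0,0,0]
    - [-1,0.5,0,0,0,0,0]
    - [-1,0.6,0,0,0,0,0]
    - [-1,0.7,0,0,0,0,0]
    - [-1,0.7,0,0,0,0,0]

```text
clock: 6.65
position: [0.6379, 0.0743, 0.2519]
tool_rot: [-3.142, 0.002, -0.135]
force: [-8.6, 0.7, 3.4]
grip_width: 0.0001
```

```bash
python3 snap.py 4
```

```text
6.75 L [-0.0052  0.0118  0.252 ] [-8.2  0.4  1.8] -6.486778998170475e-05
```

View pics/s4.png

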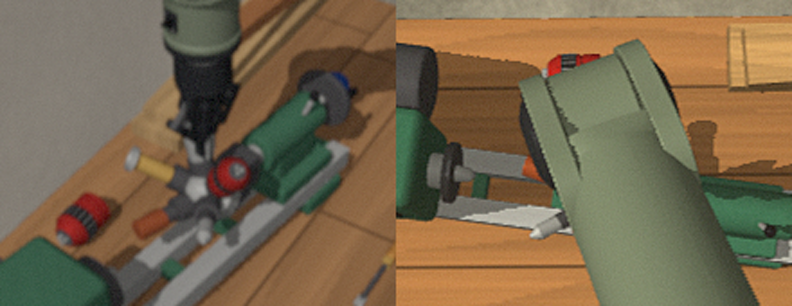

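```bash
python3 - <<'E'
from h import *
print(phase([("csk","side",(312.8,261.7)),("csk","top",(278.3,251.1)),("cup","side",(273.3,218.9)),("drum","side",(276.7,255.6))],40))
E
```

```text
(np.float64(50.84053596592541), array([ 1.1,  2.3, -3.4,  0.7, -1.1, -1.3,  0.5,  2.8]))
```

Emit:
arm_command:
  deltas:
    - [-1,0.03,0,0,0,0,0]
    - [-1,0.06,0,0,0,0,0]
    - [-1,0.06,0,0,0,0,0]

```text
clock: 7.12
position: [0.647, 0.0733, 0.2519]
tool_rot: [-3.141, -0.0, -0.135]
force: [-1.2, 1.9, -0.7]
grip_width: 0.0
```

Emit:
arm_command:
  deltas:
    - [-1,0.03,0,0,0,0,0]
    - [-1,0.03,0,0,0,0,0]

```text
clock: 7.38
position: [0.6516, 0.0723, 0.2519]
tool_rot: [-3.141, -0.001, -0.135]
force: [-0.3, 0.1, 0.9]
grip_width: 0.0001
```

```bash
python3 snap.py 5
```

```text
7.475 L [0.0086 0.0117 0.2518] [ 0.1 -0.8  0.8] -0.0003512538042353213
```

View pics/s5.png

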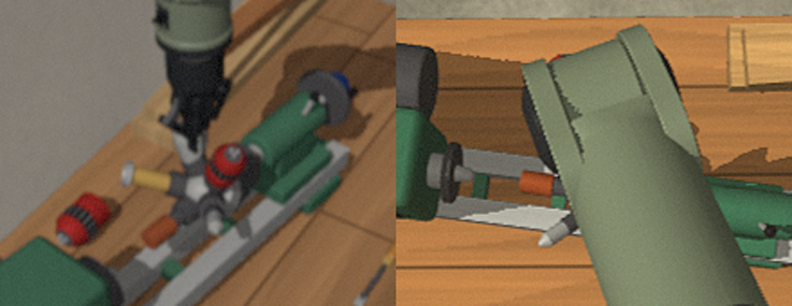

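Emit:
arm_command:
  deltas:
    - [-1,0,0,-0.33,0,0,0]
    - [-1,0,0,-0.66,0,0,0]
    - [-1,-0.3,0,-1,0,0,0]
    - [0,-0.7,0,-1,0,0,0]
    - [1,-1,0,-1,0,0,0]
    - [1,-1,0,-1,0,0,0]

```text
clock: 8.22
position: [0.5002, 0.093, 0.403]
tool_rot: [3.142, -0.003, -0.134]
force: [0.7, -0.0, 1.4]
grip_width: 0.0545
```

```bash
python3 snap.py 6; python3 - <<'E'
from h import *
d=RL@np.array([-.416,.095,.905]); d/=np.linalg.norm(d)
a=RL@np.array([0,.5**.5,.5**.5])
ctr=LC+[0,0,.155]
y=a-(a@d)*d; y/=np.linalg.norm(y); y=-y
z=-d; x=np.cross(y,z); R=Ro.from_matrix(np.c_[x,y,z]); print(R.as_euler("xyz"), d,x)
p,r,o=cur(); print(o["qpos"])
for rad in(.20,.095): print(ctr+rad*d, dl(p,r,ctr+rad*d,R))
E
```

```text
8.325 L [-0.1416  0.0115  0.4022] [-0.5  0.6 -0.7] 0.0688679603761855
[-3.03591064 -0.42853714 -0.61045269] [-0.39905793  0.15044138  0.90449995] [ 0.74529506 -0.52140313  0.41554067]
[-0.02253343  0.21579042 -0.33603957  1.66188702  0.07462578  1.27457407
 -2.07907365]
[0.56138841 0.09188828 0.33589999] (array([ 0.389, -0.049,  0.442]), array([-0.   ,  0.563,  0.566]))
[0.6032895  0.07609193 0.2409275 ] (array([0.679, 0.018, 1.076]), array([-0.   ,  0.563,  0.566]))
```

View pics/s6.png

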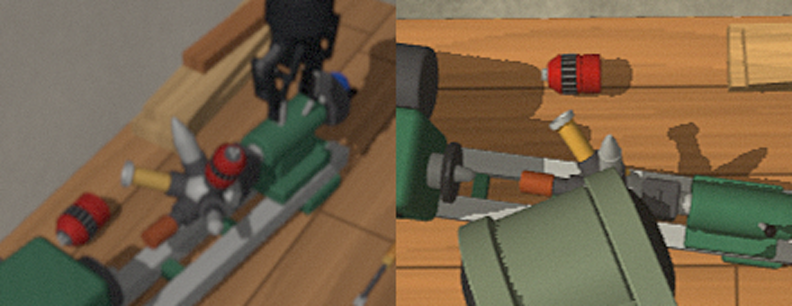

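```bash
python3 - <<'E'
from h import *
im=cv2.imread("pics/side6_full.png");im2=cv2.imread("pics/top6_full.png")
cv2.imwrite("pics/c6.png",np.hstack([cv2.resize(im[180:280,260:360],None,fx=4,fy=4,interpolation=cv2.INTER_CUBIC),cv2.resize(im2[170:270,260:360],None,fx=4,fy=4,interpolation=cv2.INTER_CUBIC)]))
o=[("cup","side",(271.1,226.1)),("cup","top",(293.9,186.1)),("live","side",(298.3,199.4)),("live","top",(318.3,197.8)),("chuck","side",(331.7,214.4))]
print(phase(o,36))
ctr=LC+[0,0,.155]
for n in OFF: print(n,proj("side",ctr+RL@ldir(36+OFF[n][0])*OFF[n][1]).round(1),proj("top",ctr+RL@ldir(36+OFF[n][0])*OFF[n][1]).round(1))
E
```

```text
(np.float64(38.99484099561029), array([-1.2, -1.5, -2.2, -1.5, -0.4, -4.2,  0.3, -1.1, -1. ,  0.7]))
live [296.3 195.5] [317.9 195. ]
csk [321.2 258.1] [280.  256.2]
drum [283.4 263.8] [269.4 221. ]
cup [269.5 226.4] [290.4 185.3]
chuck [330.1 213.3] [311.4 243. ]
```

View pics/c6.png

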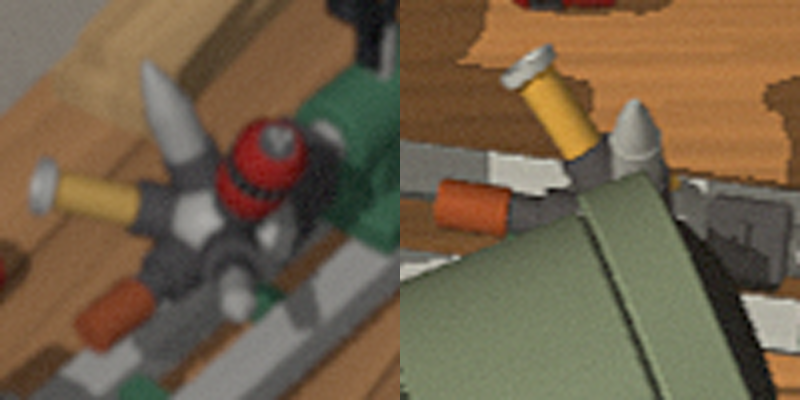

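```bash
cat >> h.py <<'E'
DD=RL@ldir(36); CTR=LC+[0,0,.155]
def grot(deg):
    a=RL@np.array([0,.5**.5,.5**.5]); y=a-(a@DD)*DD; y/=-np.linalg.norm(y); z=-DD
    return Ro.from_matrix(np.c_[np.cross(y,z),y,z])*Ro.from_euler("z",-deg,degrees=True)
E
python3 - <<'E'
from h import *
p,r,o=cur()
for g in (25,30): 
  R=grot(g);print(g,R.as_euler("xyz"))
  for rad in(.20,.095): print(CTR+rad*DD, dl(p,r,CTR+rad*DD,R))
E
```

```text
25 [ 3.0433954  -0.43018877 -0.12986512]
[0.56143154 0.09199219 0.3359017 ] (array([ 0.389, -0.05 ,  0.442]), array([-0.122,  0.545,  0.02 ]))
[0.60330998 0.07614129 0.24092831] (array([0.679, 0.017, 1.076]), array([-0.122,  0.545,  0.02 ]))
30 [ 3.00414069 -0.41992201 -0.0347333 ]
[0.56143154 0.09199219 0.3359017 ] (array([ 0.389, -0.05 ,  0.442]), array([-0.146,  0.539, -0.089]))
[0.60330998 0.07614129 0.24092831] (array([0.679, 0.017, 1.076]), array([-0.146,  0.539, -0.089]))
```

Emit:
arm_command:
  deltas:
    - [1,0.05,-0.02,0.05,-0.05,0.2,-0.03]
    - [1,0.15,-0.04,0.1,-0.1,0.4,-0.06]
    - [1,0.25,-0.05,0.25,-0.146,0.54,-0.09]
    - [1,0.39,-0.05,0.44,-0.146,0.54,-0.09]
    - [1,0.39,-0.05,0.44,-0.146,0.54,-0.09]
    - [1,0.39,-0.05,0.44,-0.146,0.54,-0.09]

```text
clock: 9.07
position: [0.5615, 0.0923, 0.3356]
tool_rot: [3.004, -0.418, -0.034]
force: [0.6, -0.7, -0.5]
grip_width: 0.0855
```

```bash
python3 snap.py 7; python3 - <<'E'
from h import *
p,r,o=cur(); print(o["qpos"])
R=grot(30)
print(dl(p,r,CTR+.2*DD,R),dl(p,r,CTR+.095*DD,R))
E
```

```text
9.175 L [-0.0833  0.0194  0.3361] [-0.1 -0.1 -0.6] 0.08521573888345921
[-0.16159678  0.201015   -0.32079018  1.93052948  0.55363901  0.78851101
 -2.45130899]
(array([0.   , 0.002, 0.002]), array([-0.   ,  0.001,  0.001])) (array([0.001, 0.002, 0.702]), array([-0.   ,  0.001,  0.001]))
```

View pics/s7.png

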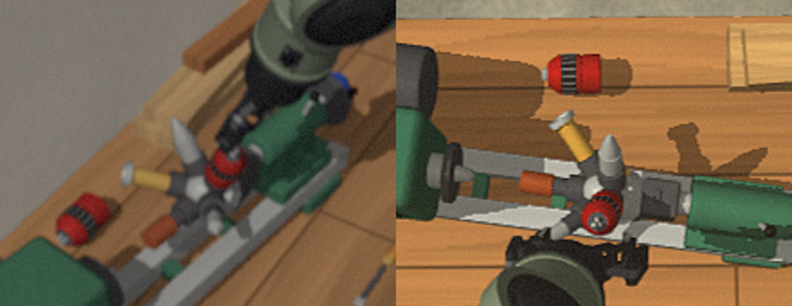

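```bash
python3 - <<'E'
from h import *
im2=cv2.imread("pics/top7_full.png");im=cv2.imread("pics/side7_full.png")
def mk(im,x0,y0,n):
    c=cv2.resize(im[y0:y0+50,x0:x0+50],None,fx=8,fy=8,interpolation=cv2.INTER_CUBIC)
    for r in(.062,.112,.131):
        u=(proj(n,CTR+DD*r)-[x0,y0]+.5)*8-.5
        cv2.drawMarker(c,tuple(int(v) for v in u),(255,255,0),cv2.MARKER_CROSS,12,1)
    return c
cv2.imwrite("pics/c7.png",np.hstack([mk(im2,285,215,"top"),mk(im,300,195,"side")]))
E
```

```text
(no output)
```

View pics/c7.png

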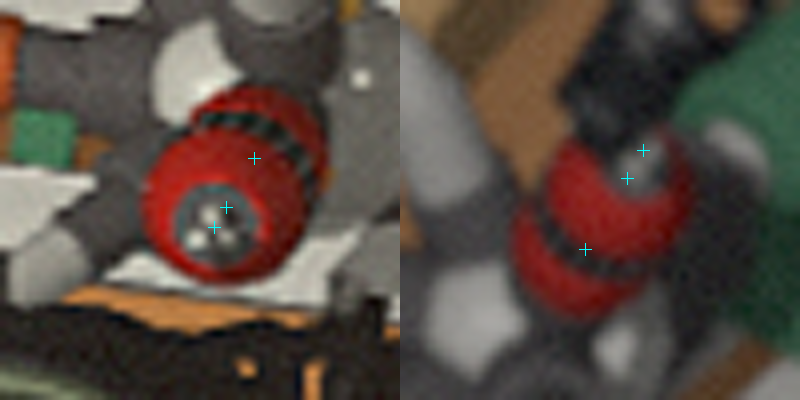

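Emit:
arm_command:
  deltas:
    - [0.76,0,0,0,0,0,-0.17]
    - [0.76,0,0,0.1,0,0,-0.33]
    - [0.76,0,0,0.25,0,0,-0.33]
    - [0.76,0,0,0.4,0,0,-0.33]
    - [0.76,0,0,0.4,0,0,-0.33]

```text
clock: 9.8
position: [0.5847, 0.0828, 0.2805]
tool_rot: [2.897, -0.367, 0.241]
force: [-0.7, 0.7, -0.7]
grip_width: 0.0752
```

```bash
python3 snap.py 8; python3 - <<'E'
from h import *
p,r,o=cur(); print(o["qpos"],o["force"])
R=grot(45)
print(dl(p,r,CTR+.095*DD,R))
im2=cv2.imread("pics/top8_full.png");im=cv2.imread("pics/side8_full.png")
cv2.imwrite("pics/c8.png",np.hstack([cv2.resize(im2[190:280,270:360],None,fx=4.4,fy=4.4,interpolation=cv2.INTER_CUBIC),cv2.resize(im[170:260,280:370],None,fx=4.4,fy=4.4,interpolation=cv2.INTER_CUBIC)]))
E
```

```text
9.9 L [-0.0587  0.0138  0.282 ] [ 0.2 -0.2  0.8] 0.07507117870203843
[-0.14064826  0.2985143  -0.31712977  1.95589997  0.65992453  0.68757736
 -2.27870639] [ 0.21733235 -0.18921089  0.75080371]
(array([0.001, 0.003, 0.304]), array([-0.   ,  0.001, -0.002]))
```

View pics/c8.png

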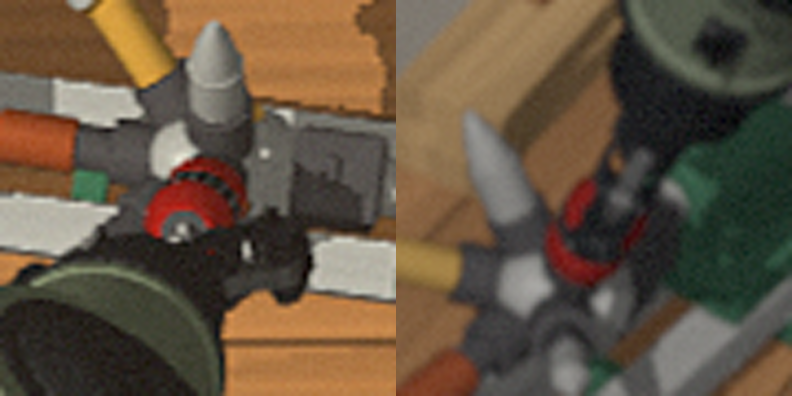

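Fingers straddle the chuck; go down the rest and close.

Emit:
arm_command:
  deltas:
    - [0.76,0,0,0.1,0,0,0]
    - [0.76,0,0,0.2,0,0,0]
    - [0.76,0,0,0.3,0,0,0]
    - [0.76,0,0,0.3,0,0,0]

```text
clock: 10.4
position: [0.6025, 0.076, 0.2387]
tool_rot: [2.897, -0.367, 0.242]
force: [0.1, 0.3, 0.7]
grip_width: 0.0751
```

```bash
python3 snap.py 9; python3 - <<'E'
from h import *
p,r,o=cur(); print(o["qpos"],o["force"],dl(p,r,CTR+.095*DD,grot(45)))
im2=cv2.imread("pics/top9_full.png");im=cv2.imread("pics/side9_full.png")
cv2.imwrite("pics/c9.png",np.hstack([cv2.resize(im2[190:280,270:360],None,fx=4.4,fy=4.4,interpolation=cv2.INTER_CUBIC),cv2.resize(im[170:260,280:370],None,fx=4.4,fy=4.4,interpolation=cv2.INTER_CUBIC)]))
E
```

```text
10.5 L [-0.0401  0.0094  0.2401] [-0.3 -0.6 -0.5] 0.07530268698406857
[-0.15294558  0.37661769 -0.27812366  1.96536579  0.74073779  0.61151879
 -2.34521892] [-0.27897559 -0.59718678 -0.4954952 ] (array([ 0.005,  0.005, -0.003]), array([-0.   ,  0.002, -0.002]))
```

View pics/c9.png

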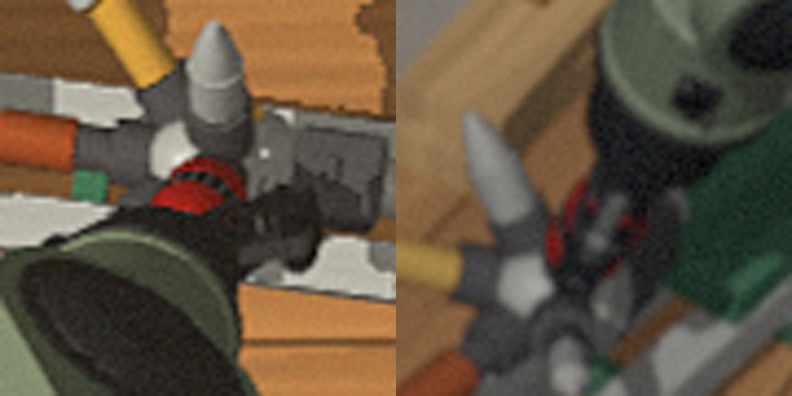

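Emit:
arm_command:
  deltas:
    - [-0.5,0,0,0,0,0,0]
    - [-1,0,0,0,0,0,0]
    - [-1,0,0,0,0,0,0]
    - [-1,0,0,0,0,0,0]
  newtons: 80

```text
clock: 11.0
position: [0.6028, 0.0771, 0.2411]
tool_rot: [2.898, -0.37, 0.243]
force: [-5.1, 2.7, 7.1]
grip_width: 0.0442
```

```bash
python3 - <<'E'
from h import *
p,r,o=cur(); print(o["clock"],o["force"],o["moment"],o["grip_width"],dl(p,r,CTR+.095*DD,grot(45)))
E
```

```text
11.0 [-5.11962437  2.70958868  7.12930969] [ 0.26686846  0.88664122 -0.0330053 ] 0.04415245199303279 (array([0.002, 0.007, 0.003]), array([-0.001,  0.   , -0.002]))
```

Emit:
arm_command:
  deltas:
    - [-1,0,0,-0.001,0,0,-0.1]
    - [-1,0,0,-0.003,0,0,-0.27]
    - [-1,0,0,-0.005,0,0,-0.44]
    - [-1,0,0,-0.007,0,0,-0.61]
    - [-1,0,0,-0.008,0,0,-0.78]
    - [-1,0,0,-0.008,0,0,-0.78]

```text
clock: 11.75
position: [0.6023, 0.0774, 0.2416]
tool_rot: [2.734, -0.168, 0.843]
force: [-0.3, 5.5, -1.6]
grip_width: 0.0445
```

```bash
python3 snap.py 10; python3 - <<'E'
from h import *
p,r,o=cur(); print(o["clock"],o["qpos"],o["force"],o["moment"],dl(p,r,CTR+.095*DD,grot(45)),dl(p,r,CTR+.0962*DD,grot(80)))
im2=cv2.imread("pics/top10_full.png");im=cv2.imread("pics/side10_full.png")
cv2.imwrite("pics/c10.png",np.hstack([cv2.resize(im2[190:280,270:360],None,fx=4.4,fy=4.4,interpolation=cv2.INTER_CUBIC),cv2.resize(im[170:260,280:370],None,fx=4.4,fy=4.4,interpolation=cv2.INTER_CUBIC)]))
E
```

```text
11.85 L [-0.0407  0.0102  0.2416] [-0.3  4.7 -1.3] 0.044538644247589174
11.85 [-0.06179222  0.38493738 -0.39645243  1.96079208  0.79630923  0.64638419
 -1.78097259] [-0.34530637  4.71275241 -1.32208057] [1.26067769 0.54695215 0.48002485] (array([-0.003,  0.009,  0.008]), array([-0.002,  0.   ,  0.774])) (array([-0.003,  0.009,  0.   ]), array([-0.002, -0.001, -0.004]))
```

View pics/c10.png

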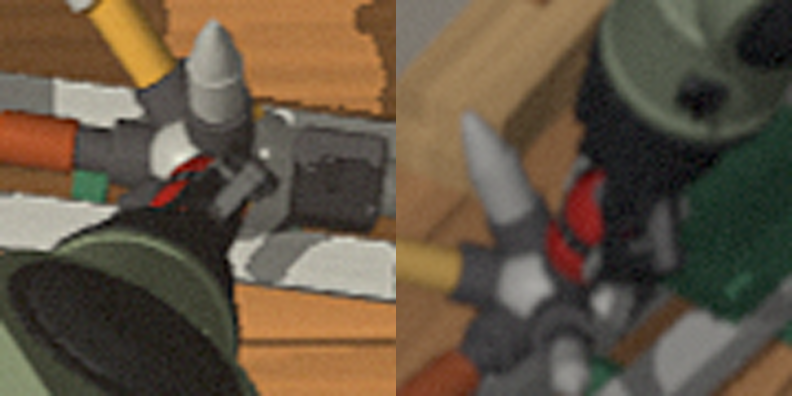

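Emit:
arm_command:
  deltas:
    - [-1,0,0,-0.001,0,0,-0.1]
    - [-1,0,0,-0.003,0,0,-0.27]
    - [-1,0,0,-0.005,0,0,-0.44]
    - [-1,0,0,-0.007,0,0,-0.61]
    - [-1,0,0,-0.008,0,0,-0.78]
    - [-1,0,0,-0.008,0,0,-0.78]

```text
clock: 12.6
position: [0.6017, 0.0778, 0.2425]
tool_rot: [2.711, 0.088, 1.401]
force: [-1.4, 6.3, -1.9]
grip_width: 0.0444
```

Emit:
arm_command:
  deltas:
    - [-1,0,0,-0.001,0,0,-0.1]
    - [-1,0,0,-0.003,0,0,-0.27]
    - [-1,0,0,-0.005,0,0,-0.44]
    - [-1,0,0,-0.007,0,0,-0.61]
    - [-1,0,0,-0.008,0,0,-0.78]
    - [-1,0,0,-0.008,0,0,-0.78]

```text
clock: 13.35
position: [0.601, 0.0779, 0.2435]
tool_rot: [2.833, 0.316, 1.984]
force: [-3.4, 5.6, -2.2]
grip_width: 0.0448
```

```bash
python3 - <<'E'
from h import *
p,r,o=cur(); print(o["clock"],o["qpos"],o["force"],o["moment"],o["grip_width"],dl(p,r,CTR+.0985*DD,grot(150)),dl(p,r,CTR+.0985*DD,grot(45+140)))
E
```

```text
13.35 [ 0.10381398  0.41378802 -0.61498273  1.95285316  0.89408809  0.72139285
 -0.62812839] [-3.43291265  5.58255381 -2.22926385] [1.47814353 1.10695415 0.43377567] 0.04477705432430989 (array([-0.01 ,  0.002,  0.   ]), array([-0.001, -0.003,  0.003])) (array([-0.01 ,  0.002,  0.   ]), array([-0.   , -0.003, -0.774]))
```

Emit:
arm_command:
  deltas:
    - [-1,0,0,-0.001,0,0,-0.1]
    - [-1,0,0,-0.003,0,0,-0.27]
    - [-1,0,0,-0.005,0,0,-0.44]
    - [-1,0,0,-0.007,0,0,-0.61]
    - [-1,0,0,-0.008,0,0,-0.78]
    - [-1,0,0,-0.008,0,0,-0.78]

```text
clock: 14.1
position: [0.6003, 0.0777, 0.2444]
tool_rot: [3.079, 0.434, 2.632]
force: [-3.9, 4.8, -1.8]
grip_width: 0.0442
```

```bash
python3 - <<'E'
from h import *
p,r,o=cur(); print(o["clock"],o["qpos"],o["force"],o["moment"],o["grip_width"],dl(p,r,CTR+.0997*DD,grot(45+140)))
print("along d force",o["force"]@DD)
E
```

```text
14.1 [ 0.17852714  0.43337602 -0.71670008  1.9496013   0.93868251  0.76173954
 -0.04753564] [-3.94864554  4.82229304 -1.77421623] [1.2112992  1.24896788 0.3423333 ] 0.04418508318689468 (array([-0.01 , -0.001, -0.001]), array([-0.   , -0.003,  0.006]))
along d force 0.6980710497738736
```

Now lift along the tool axis, gently at first.

Emit:
arm_command:
  deltas:
    - [-1,0,0,-0.015,0,0,0]
    - [-1,0,0,-0.03,0,0,0]
    - [-1,0,0,-0.03,0,0,0]

```text
clock: 14.48
position: [0.5985, 0.0782, 0.2486]
tool_rot: [3.079, 0.434, 2.632]
force: [-2.5, 4.5, -6.1]
grip_width: 0.0441
```

```bash
python3 - <<'E'
from h import *
p,r,o=cur(); print(o["clock"],o["force"],o["moment"],o["grip_width"],dl(p,r,CTR+.0997*DD,grot(45+140)))
print("along d force",o["force"]@DD)
E
```

```text
14.475 [-2.46395199  4.5244069  -6.10694516] [1.43095765 1.67335617 0.37060012] 0.04410942931393913 (array([-0.01, -0.  ,  0.03]), array([-0.001, -0.003,  0.006]))
along d force -3.8580468373890535
```

Emit:
arm_command:
  deltas:
    - [-1,0,0,-0.06,0,0,0]
    - [-1,0,0,-0.12,0,0,0]
    - [-1,0,0,-0.25,0,0,0]
    - [-1,0,0,-0.4,0,0,0]
    - [-1,0,0,-0.4,0,0,0]

```text
clock: 15.1
position: [0.5754, 0.087, 0.3048]
tool_rot: [3.078, 0.438, 2.632]
force: [0.4, -0.6, -5.5]
grip_width: 0.0444
```

```bash
python3 snap.py 11; python3 - <<'E'
from h import *
p,r,o=cur(); print(o["clock"],o["qpos"],o["force"],o["moment"],o["grip_width"])
im2=cv2.imread("pics/top11_full.png");im=cv2.imread("pics/side11_full.png")
cv2.imwrite("pics/c11.png",np.hstack([cv2.resize(im2[190:280,270:360],None,fx=4.4,fy=4.4,interpolation=cv2.INTER_CUBIC),cv2.resize(im[170:260,280:370],None,fx=4.4,fy=4.4,interpolation=cv2.INTER_CUBIC)]))
E
```

```text
15.2 L [-0.0686  0.0153  0.3029] [ 0.5  0.1 -5.2] 0.044322415533333485
15.2 [ 0.22298068  0.32478417 -0.78444719  1.93227414  0.79460334  0.83451113
  0.06415468] [ 0.51001418  0.09207128 -5.22334696] [ 0.31921087  0.82167944 -0.01938916] 0.044322415533333485
```

View pics/c11.png

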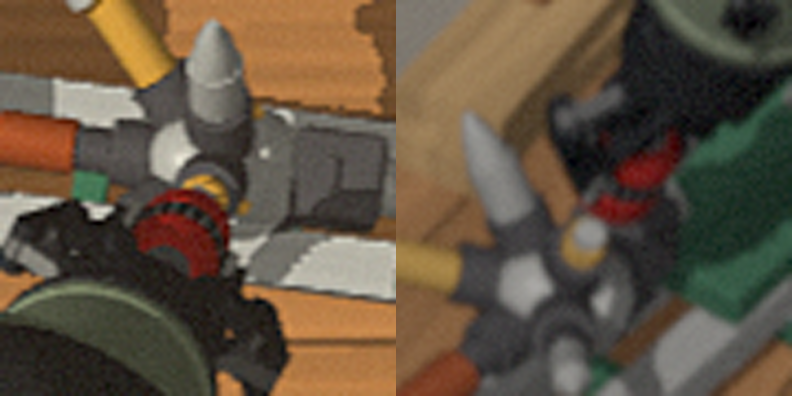

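```bash
python3 - <<'E'
from h import *
P=np.array([onz("side",u,.028) for u in [(367,352),(409,371),(382,431),(335,408)]]);print(P.round(3),P.mean(0))
im=cv2.imread("pics/side0.png");cv2.imwrite("pics/c12.png",cv2.resize(im[340:440,320:420],None,fx=5,fy=5,interpolation=cv2.INTER_CUBIC))
p,r,o=cur()
for q,rr in[(np.array([.52,.15,.36]),down(2.93)),(np.array([.44,.23,.33]),down(3.23)),(np.array([.35,.297,.25]),down(3.23))]:
    print(dl(p,r,q,rr));p,r=q,rr
E
```

```text
[[0.397 0.224 0.028]
 [0.29  0.218 0.028]
 [0.277 0.378 0.028]
 [0.388 0.386 0.028]] [0.3381561  0.30132997 0.028     ]
(array([ 0.319,  0.226, -0.556]), array([-0.006,  0.562, -0.356]))
(array([0.633, 0.409, 0.2  ]), array([ 0.   ,  0.   , -0.382]))
(array([0.558, 0.498, 0.533]), array([0., 0., 0.]))
```

View pics/c12.png

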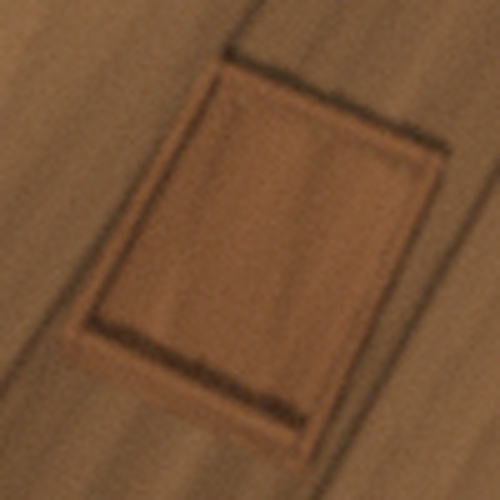

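Emit:
arm_command:
  deltas:
    - [-1,0.05,0.05,-0.25,0,0,0]
    - [-1,0.15,0.1,-0.45,0,0.14,-0.08]
    - [-1,0.25,0.18,-0.56,0,0.28,-0.17]
    - [-1,0.32,0.23,-0.56,0,0.42,-0.26]
    - [-1,0.32,0.23,-0.56,0,0.56,-0.36]
    - [-1,0.32,0.23,-0.56,0,0.56,-0.36]

```text
clock: 15.95
position: [0.5209, 0.1502, 0.359]
tool_rot: [-3.136, -0.002, 2.93]
force: [-1.4, 1.3, -4.6]
grip_width: 0.0445
```

Emit:
arm_command:
  deltas:
    - [-1,0.2,0.13,0,0,0,-0.13]
    - [-1,0.4,0.26,0.1,0,0,-0.25]
    - [-1,0.63,0.41,0.2,0,0,-0.38]
    - [-1,0.63,0.41,0.2,0,0,-0.38]

```text
clock: 16.45
position: [0.4376, 0.2325, 0.3295]
tool_rot: [-3.135, 0.0, -3.048]
force: [0.6, -0.9, -5.0]
grip_width: 0.0447
```

```bash
python3 - <<'E'
from h import *
p,r,o=cur()
print(o["clock"],p,o["tool_rot"],o["qpos"],o["force"],o["moment"],o["grip_width"])
for q,rr in[(np.array([.347,.298,.25]),down(3.23)),(np.array([.347,.298,.12]),down(3.23))]:
    print(dl(p,r,q,rr));p,r=q,rr
E
```

```text
16.45 [0.4376046  0.23249102 0.32952446] [-3.13546894e+00  2.86282130e-04 -3.04779633e+00] [ 0.20809566  0.38346611 -1.06486164  1.78889808  0.36573223  1.18801201
  0.69698633] [ 0.6099451  -0.85525253 -5.01492351] [-0.00697638 -0.05925733  0.04663321] 0.0446558980914618
(array([0.561, 0.495, 0.527]), array([-0.008,  0.   ,  0.007]))
(array([ 0.   , -0.   ,  0.867]), array([0., 0., 0.]))
```

Emit:
arm_command:
  deltas:
    - [-1,0.19,0.16,0.18,0,0,0]
    - [-1,0.38,0.33,0.35,0,0,0]
    - [-1,0.56,0.5,0.53,0,0,0]
    - [-1,0.56,0.5,0.53,0,0,0]

```text
clock: 16.95
position: [0.3475, 0.2982, 0.2494]
tool_rot: [-3.136, -0.001, -3.05]
force: [1.3, -0.1, -3.9]
grip_width: 0.0447
```

```bash
python3 - <<'E'
from h import *
p,r,o=cur()
print(o["clock"],p,o["tool_rot"],o["qpos"],o["force"],o["moment"],o["grip_width"])
for q,rr in[(np.array([.347,.298,.12]),down(3.23))]:
    print(dl(p,r,q,rr));p,r=q,rr
a=cams.grab_frame("side");b=cams.grab_frame("top")
cv2.imwrite("pics/p1.png",np.hstack([a[260:460,260:460],b[270:470,150:350]])[:, :].repeat(2,0).repeat(2,1))
E
```

```text
16.95 [0.34745483 0.29823182 0.24935492] [-3.13584561e+00 -9.88319168e-04 -3.04982620e+00] [-0.01736095  0.41616464 -1.0472779   1.98111317  0.43414886  0.99391437
  0.38774583] [ 1.31245611 -0.08138391 -3.89277411] [-0.01413014 -0.03958312  0.0362363 ] 0.0447013321678217
(array([0.002, 0.004, 0.862]), array([-0.007, -0.001,  0.004]))
```

View pics/p1.png

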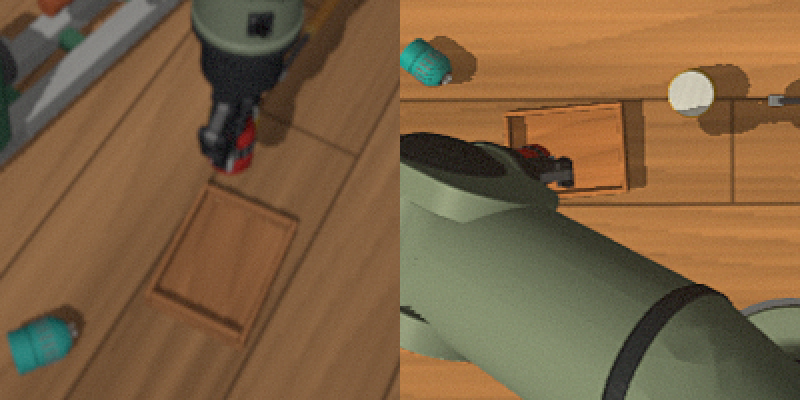

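```bash
python3 - <<'E'
from h import *
p,r,o=cur()
print(proj("side",p-[0,0,.033]),proj("side",p-[0,0,.04]),proj("side",p+[0,0,.036]))
a=cams.grab_frame("side");cv2.imwrite("pics/p2.png",cv2.resize(a[300:370,340:410],None,fx=8,fy=8,interpolation=cv2.INTER_CUBIC))
E
```

```text
[375.21577321 337.26058424] [374.990446   339.25404964] [377.55890906 316.5309078 ]
```

View pics/p2.png

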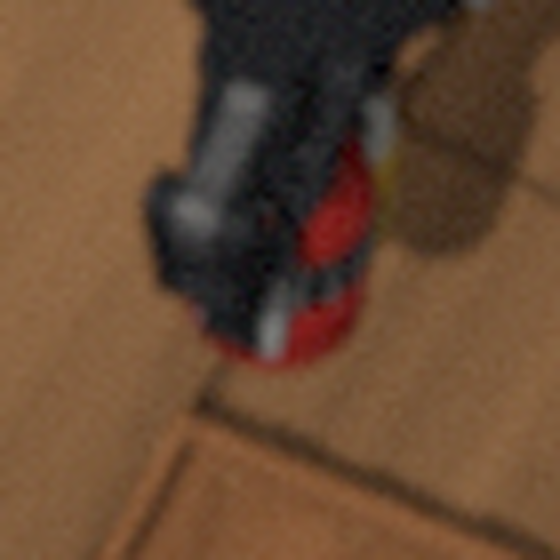

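Emit:
arm_command:
  deltas:
    - [-1,0,0,0.3,0,0,0]
    - [-1,0,0,0.6,0,0,0]
    - [-1,0,0,0.86,0,0,0]
    - [-1,0,0,0.86,0,0,0]

```text
clock: 17.6
position: [0.3493, 0.296, 0.1205]
tool_rot: [-3.135, -0.004, -3.053]
force: [0.1, 0.3, -4.4]
grip_width: 0.0447
```

```bash
python3 - <<'E'
from h import *
p,r,o=cur()
print(o["clock"],p,o["tool_rot"],o["qpos"],o["force"])
print(dl(p,r,np.array([.347,.298,.05]),down(3.23)))
a=cams.grab_frame("side");b=cams.grab_frame("top")
cv2.imwrite("pics/p3.png",np.hstack([a[310:460,310:460],b[290:440,180:330]])[:, :].repeat(2,0).repeat(2,1))
E
```

```text
17.6 [0.34934069 0.29599717 0.12046201] [-3.13515316 -0.00360348 -3.05315826] [-0.17754192  0.6055768  -0.86829202  2.10006721  0.68862568  0.75561552
  0.16771605] [ 0.11421865  0.29660811 -4.36735731]
(array([0.013, 0.018, 0.47 ]), array([-0.008, -0.005,  0.   ]))
```

View pics/p3.png

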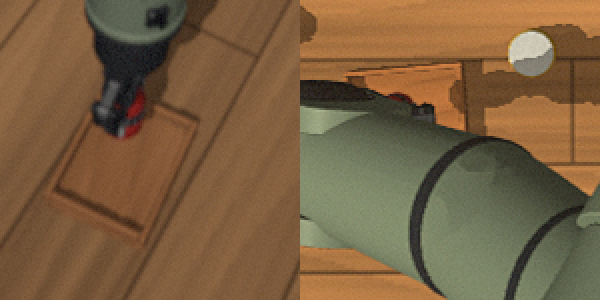

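Emit:
arm_command:
  deltas:
    - [-1,0.01,0.01,0.15,-0.008,0,0]
    - [-1,0.013,0.018,0.3,-0.008,-0.004,0]
    - [-1,0.013,0.018,0.44,-0.008,-0.004,0]
    - [-1,0.013,0.018,0.44,-0.008,-0.004,0]

```text
clock: 18.2
position: [0.3479, 0.2994, 0.0565]
tool_rot: [3.14, 0.003, -3.053]
force: [0.3, 1.3, -3.6]
grip_width: 0.0443
```

```bash
python3 - <<'E'
from h import *
p,r,o=cur()
print(o["clock"],p,o["tool_rot"],o["qpos"],o["force"])
print(dl(p,r,np.array([.347,.298,.04]),down(3.23)))
a=cams.grab_frame("side");b=cams.grab_frame("top")
cv2.imwrite("pics/p4.png",np.hstack([a[310:460,310:460],b[290:440,180:330]])[:, :].repeat(2,0).repeat(2,1))
E
```

```text
18.2 [0.34789937 0.29941881 0.05645499] [ 3.13988177e+00  2.76410506e-03 -3.05273675e+00] [-0.27594053  0.70404944 -0.74841024  2.13575298  0.85093828  0.62706765
  0.02364651] [ 0.3232513   1.26792412 -3.59798209]
(array([ 0.007, -0.009,  0.11 ]), array([0.002, 0.004, 0.001]))
```

View pics/p4.png

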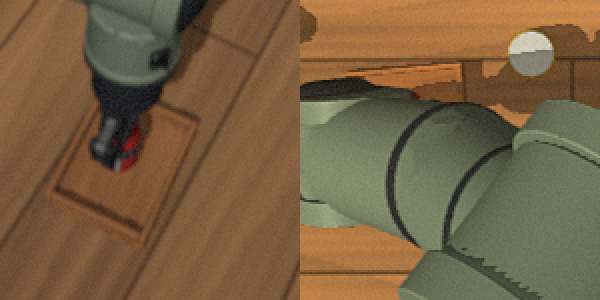

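Emit:
arm_command:
  deltas:
    - [-1,0,0,0.025,0,0,0]
    - [-1,0,0,0.05,0,0,0]
    - [-1,0,0,0.067,0,0,0]
    - [-1,0,0,0.067,0,0,0]

```text
clock: 18.8
position: [0.3471, 0.2992, 0.0454]
tool_rot: [3.14, 0.001, -3.052]
force: [0.0, 0.4, -4.7]
grip_width: 0.0438
```

Emit:
arm_command:
  deltas:
    - [-1,0,0,0.007,0,0,0]
    - [-1,0,0,0.014,0,0,0]
    - [-1,0,0,0.014,0,0,0]

```text
clock: 19.18
position: [0.3472, 0.2992, 0.0434]
tool_rot: [3.14, 0.002, -3.052]
force: [-0.6, 0.4, -5.2]
grip_width: 0.0443
```

Emit:
arm_command:
  deltas:
    - [-1,0,0,0.007,0,0,0]
    - [-1,0,0,0.01,0,0,0]
    - [-1,0,0,0.01,0,0,0]

```text
clock: 19.55
position: [0.3472, 0.2992, 0.0419]
tool_rot: [3.14, 0.002, -3.052]
force: [-0.1, -0.1, -4.5]
grip_width: 0.0444
```

Emit:
arm_command:
  deltas:
    - [-1,0,0,0.005,0,0,0]
    - [-1,0,0,0.008,0,0,0]
    - [-1,0,0,0.008,0,0,0]

```text
clock: 19.92
position: [0.3472, 0.2992, 0.0407]
tool_rot: [3.14, 0.002, -3.052]
force: [-0.1, -0.4, -4.7]
grip_width: 0.0444
```

Emit:
arm_command:
  deltas:
    - [-1,0,0,0.003,0,0,0]
    - [-1,0,0,0.006,0,0,0]
    - [-1,0,0,0.006,0,0,0]

```text
clock: 20.3
position: [0.3472, 0.2993, 0.04]
tool_rot: [3.14, 0.002, -3.052]
force: [-0.9, -0.5, 1.6]
grip_width: 0.0444
```

Emit:
arm_command:
  deltas:
    - [0.1,0,0,0,0,0,0]
    - [0.2,0,0,0,0,0,0]
    - [0.3,0,0,0,0,0,0]
    - [0.45,0,0,0,0,0,0]
    - [0.5,0,0,0,0,0,0]
    - [0.5,0,0,0,0,0,0]
  newtons: 20

```text
clock: 21.05
position: [0.3472, 0.2992, 0.0399]
tool_rot: [3.14, 0.002, -3.052]
force: [-0.2, 0.3, -0.5]
grip_width: 0.064
```

```bash
python3 - <<'E'
from h import *
p,r,o=cur()
print(o["clock"],p,o["grip_width"],o["qpos"],o["force"])
a=cams.grab_frame("side")
cv2.imwrite("pics/p5.png",cv2.resize(a[320:440,320:420],None,fx=5,fy=5,interpolation=cv2.INTER_CUBIC))
E
```

```text
21.05 [0.34721723 0.29924627 0.03989173] 0.0639629097411098 [-0.3003443   0.73106674 -0.71612713  2.14117557  0.89374367  0.59757008
 -0.01300861] [-0.23969451  0.28868854 -0.49717847]
```

View pics/p5.png

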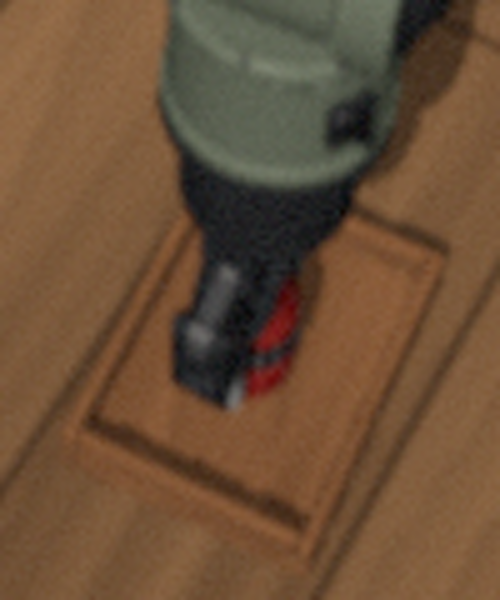

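Emit:
arm_command:
  deltas:
    - [0.5,0,0,-0.05,0,0,0]
    - [0.5,0,0,-0.15,0,0,0]
    - [0.5,0,0,-0.3,0,0,0]
    - [0.5,0,0,-0.6,0,0,0]
    - [0.5,0,0,-0.9,0,0,0]
    - [0.5,0,0,-0.9,0,0,0]

```text
clock: 21.85
position: [0.3478, 0.2998, 0.1778]
tool_rot: [3.138, 0.006, -3.052]
force: [0.5, 1.1, 0.5]
grip_width: 0.0638
```

Emit:
arm_command:
  deltas:
    - [0.5,0,0,-0.35,0,0,0]
    - [0.5,-0.4,0.4,-0.7,0,0,0]
    - [0.5,-0.8,0.7,-0.9,0,0,0]
    - [0.5,-0.8,0.7,-0.9,0,0,0]

```text
clock: 22.35
position: [0.4582, 0.4149, 0.3109]
tool_rot: [3.14, 0.002, -3.052]
force: [0.1, 0.1, 0.9]
grip_width: 0.0641
```

```bash
python3 - <<'E'
from h import *
p,r,o=cur()
print(o["clock"],p,o["qpos"],o["force"])
for n in("side","top"): cv2.imwrite(f"pics/f_{n}.png",cams.grab_frame(n))
E
```

```text
22.35 [0.45819211 0.41491057 0.31094754] [-0.22528979  0.60618956 -0.96273696  1.51174395  0.50930248  1.28901354
  0.4134815 ] [0.13159905 0.1091443  0.85931624]
```

View pics/f_side.png

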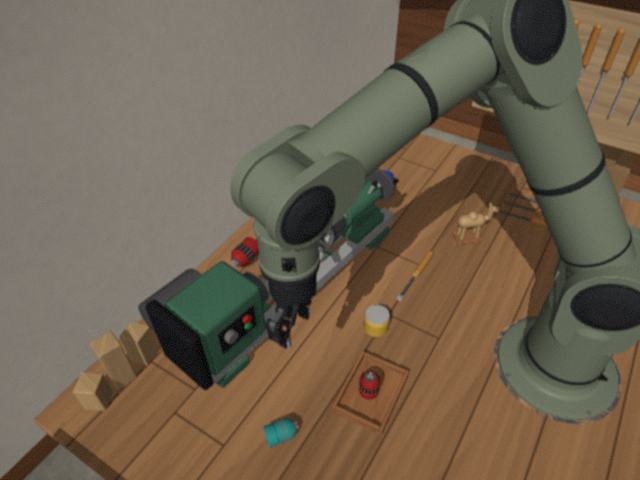

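View pics/f_top.png

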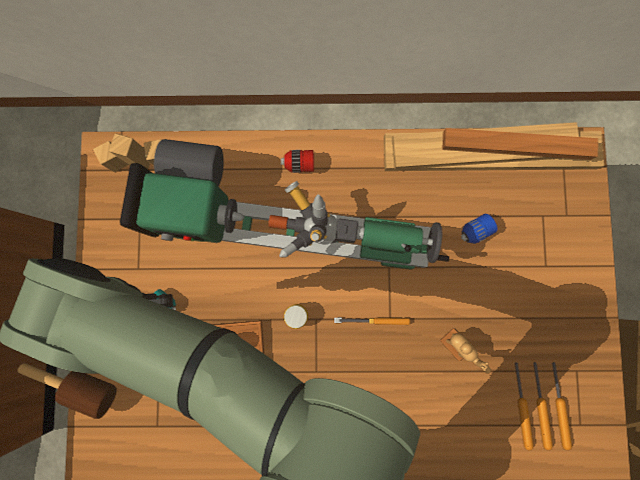

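```bash
python3 - <<'E'
from h import *
a=cv2.imread("pics/f_top.png");s=cv2.imread("pics/f_side.png");a0=cv2.imread("pics/top0.png");s0=cv2.imread("pics/side0.png")
for nm,x0,x1,y0,y1 in(("tin",276,314,298,336),("gouge",330,415,312,330),("camel",438,495,325,375)):
    print(nm,cv2.phaseCorrelate(np.float32(cv2.cvtColor(a0,6))[y0:y1,x0:x1],np.float32(cv2.cvtColor(a,6))[y0:y1,x0:x1]))
def mk(im,x0,y0):
    c=cv2.resize(im[y0:y0+100,x0:x0+100],None,fx=4,fy=4,interpolation=cv2.INTER_CUBIC)
    return c
t=mk(a,260,170)
for n in("live","cup","drum","csk"):
    u=(proj("top",CTR+RL@ldir(36+OFF[n][0])*OFF[n][1])-[260,170]+.5)*4-.5; cv2.drawMarker(t,tuple(int(v) for v in u),(255,255,0),0,12,1)
cv2.imwrite("pics/f_c.png",np.hstack([t,mk(s,320,340)]))
E
```

```text
tin ((-0.013075258901938724, 0.016863214742716792), 0.9344483929872512)
gouge ((0.02885391734317011, -0.05649114669796873), 0.9521373642815484)
camel ((0.013067561120262638, -0.011557862723716283), 0.8690894169807434)
```

View pics/f_c.png

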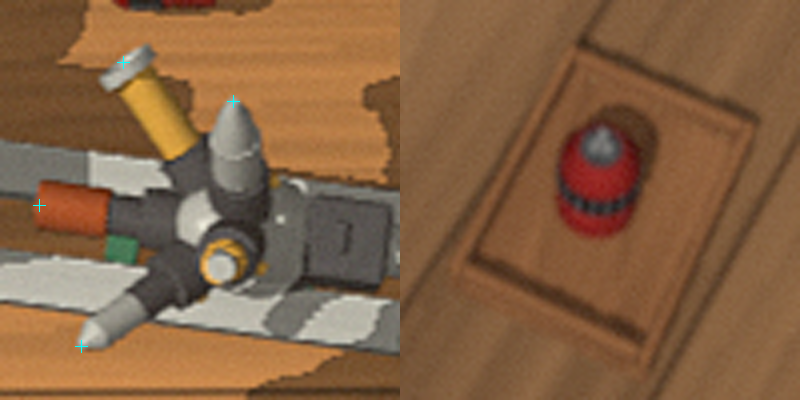

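The turret tips sit on the positions predicted for the clicked-in station. The chuck stands upright in the tray at side pixel (370, 383), and the camel, gouge and tin have not moved.

```bash
python3 -c "
from workcell import job
print(job.job_done())"
```

```text
the job is handed in; nothing more can be done
None
```

The job is done and handed in at about 22 s on the robot's clock. The red chuck stands upright, jaws up, on the tray floor, and the turret is clicked in at the upper front station.

- **Turning:** I pushed the turret round with closed fingers in two steps of about 72°, using the cup centre and then the live centre. The push force dropped to zero as it clicked in.
- **Unscrewing:** I gripped the chuck at 80 N, turned it 140° anticlockwise while following the thread's rise, and lifted it off. The wrist then read about its weight, 4 N.
- **Setting down:** I lowered it about 1 mm at a time until the floor took its load, with about 6 N of contact, then released it and moved clear.

**Last checks:**
- The nose is bare and the fixed tools' tips match the clicked-in station to about a pixel or two in the top picture. Rougher pixel readings earlier had put the turret 3° off; they were less exact than the enlarged crop.
- The tin, gouge and camel moved less than 0.1 pixel in the top picture.
- The grip width read 44 mm on the 46 mm chuck throughout, with no sign of slipping.
- The foot touched the tray floor at the height expected.

No check failed.

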